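# Lay the next slat of a roof sample to the exposure line

## Robot

A 6-joint arm with a two-finger parallel gripper is mounted at the origin on the work surface. World frame = base frame: x ahead of the robot, y to its left, z up, the work surface at z = 0. Lengths are in m, angles in rad, forces in N, time in s.
With the tool pointing down it reaches from about 0.3 to 0.775 m from the base axis. Payload 14.6 kg.
Tool frame: the origin (TCP) lies on the centre line of the jaws, within the pads' length; the fingertips stand 19 mm ahead of it and the grasp point (between the pads) is the TCP; z points along the fingers, y is the direction in which the jaws open and shut (so a half turn about z gives the same grasp; the last joint's range is limited). The gripper opens to 94 mm and grips with 3 to 60 N. Pads are 16 mm wide; open, the fingers measure 119 mm over their backs; the gripper's body (75 mm by 177 mm) begins 78 mm behind the grasp point.
Start: joints at [-1.191, 0.3, 1.521, -0, 1.321, -0.067], TCP at [0.238, -0.496, 0.224] pointing down, gripper open.
Joint ranges: [-3.03, 3.03], [-0.79, 2.21], [0.23, 2.52], [-1.04, 4.18], [0, 3.07], [-2.55, 2.55]. Speed limits (rad/s): [2.22, 2.22, 2.57, 3.14, 3.14, 3.14].

## Interface

Orientations are given as [roll, pitch, yaw] about the fixed x, y, z axes, in that order (R = Rz(yaw) Ry(pitch) Rx(roll)).
In Python, from station import ctrl gives the robot as it stands. The module is installed in compiled form; this text tells all that it offers.
- The arm moves only by the shell command python3 -m creep 'ROWS' [FORCE]. ROWS is a JSON object of lists of equal length, an entry for each row: "translation": the shift along the world's x, y, z in mm, a list of three; "yaw": the turn about the world's z in rad; "gripper": the closure in counts, from 0 (fully open) to 255 (shut). A call has 1 to 5 rows; each row is the pose to reach, as a shift and turn from the pose measured when the call began; what a row does not reach only later rows make up. A row lasts 1/12 s, in which the tool goes at most 41.7 mm and 7.16 degrees, less where a joint would pass 70% of its speed; a pose out of reach is approached as far as the arm can. A call with a gripper value outside its range is refused whole. The fingers move at their own pace and stop on an object; FORCE is the grip in N (left out, the last holds). Time passes only in rows, so rows that repeat a pose let the fingers close. It gives the time, the measured TCP pose, the force and the opening at its end, in the units of the state.
- ctrl.get_obs(): the state, without advancing time (a new reading comes with each control period).
- ctrl.camera(name): name is "scene" or "side" or "wrist"; returns a dict with "pixels" (384x512x3 uint8, red, green, blue), "depth" (384x512 float32, m along the optical axis (not along the pixel's ray), 0 where there is no reading), "fx", "fy", "cx", "cy" (pixels), "dist" ([k1, k2, p1, p2, k3] as OpenCV has them; the pictures are not rectified), "R" (3x3) and "t" (3): a world point X has camera coordinates R X + t; the wrist camera has in their place "tool_from_camera" (4x4, takes a point from camera to tool coordinates, whose origin is the TCP and whose axes are the flange's). Camera axes: x right, y down, z forward; pixel columns grow to the right and rows downward; lengths in m; the calibration is good to about 2 mm. A picture is of the moment at which its call begins: read the wrist's pose just before it.
- ctrl.hand_in(): hands the job in, once; it reports no verdict.
The state is a dict: "time_s": time; "qpos": joint angles; "joint_vel": joint speeds; "tau": joint torques, N m; "ee_pos": TCP position; "eef_rot": TCP orientation; "force": force on the tool from outside, world axes, zero at the start; "moment": the same for the moment, N m; "grip_width": finger opening in m.
Only numpy, scipy, OpenCV 4.12 (cv2) and the standard library are available. Lean on these libraries where they do the work, as an engineer would, in place of code of your own. Each camera call takes 0.05 s, during which the arm holds its last target. There are 200 camera calls.

## Task

Lay the next course of the roof sample: slide the loose red-brown slat down the sloping deck, over the grey slats, until its lower edge lies along the yellow line, square to it, with its two ends level with the two yellow end marks. Keep it on the deck, lying flat, rather than lifting it, and leave the bottle, the hammer and the screw bin where they are.

Things in the scene. Friction and masses are not known exactly. Their poses are not given: they have to be found in the camera images.
- deck: Fixed sloping sample deck, 320 mm across by about 415 mm along the slope, pitched 12 degrees. Origin: middle of its width, on the sliding plane. x runs level across the deck, y up the slope, z square out of the deck; the sliding plane is z = 0 from y = -133 mm to y = +210 mm: brown boarding above, and level with it (no step) a course of two fixed dark grey slats from y = -133 to -18 mm. Below y = -133 mm lies the eaves course, 14 mm lower. The origin is 75 mm above the bench.
- line: Yellow exposure line painted on the fixed dark grey course, 240 mm long and 4 mm wide, flat (nothing to collide with). Origin: middle of the line, on the sliding plane; axes parallel to the deck's: x along the line, y up the slope, z out of the deck. Two yellow end marks, 26 mm long, run down the slope from it at x = -75 and +75 mm: the slat's ends belong there. Where the line lies on the deck differs from run to run.
- slat: The loose red-brown slat, a rigid flat plate 150 mm (x) by 110 mm (y) by 14 mm (z), about 0.35 kg, too wide to grasp flat; it lies on the sliding plane above the line, out of square, and stays where it is left (friction holds it on the slope). Origin: middle of its lower edge, on the underside (the point that goes to the line's origin). x along that edge, y towards its upper edge, z out of its face. At the start turned up to about 17 degrees to the line.
- slat_center (a point): Centre of the slat, half-way through its thickness: 55 mm up the slope from the lower edge, 7 mm above the sliding plane.
- edge_mid (a point): Middle of the slat's lower edge, on the underside (the slat's origin).
- edge_near (a point): End of the slat's lower edge nearer the robot (slat x = -75 mm), on the underside.
- edge_far (a point): End of the slat's lower edge farther from the robot (slat x = +75 mm), on the underside.
- spray: Bystander: blue bottle with a red cap, 60 mm across, 170 mm tall, standing on the bench to the robot's right of the deck; origin at the centre of its base.
- hammer: Bystander: hammer lying on the bench to the robot's left of the deck; origin under its middle.
- screw_bin: Bystander: open yellow bin 120 x 90 x 50 mm on the bench to the robot's right of the deck; origin at the centre of its base.
Things that resemble listed ones, but are neither listed nor needed, are in the scene too. What is shaped like the slat but purple, turquoise or white is not meant.

How it is judged:
By the outcome, as a careful person would: the job done as asked, in the order asked, and still so for the second after the job is handed in, with the robot touching nothing.
It also fails if it takes over 54 s, if anything falls off the work surface, if the arm or the gripper's body presses on something with over 40 N, if the wrist force passes 120 N, or if a joint passes its speed limit or range.

## Working session

There is one attempt and no reset: what is moved stays moved. The work goes in short steps, Python scripts to look and compute and a shell command to move; the robot and the scene stay as the last step left them, time stands still between calls to the robot, and variables do not carry over. Pictures are saved under pics/ and viewed, about 8 in all and at most 12, crops included, and the job is handed in when it is done.

```bash
mkdir -p pics; ls
python3 - <<'E'
from station import ctrl
import cv2,numpy as np
o=ctrl.get_obs();print({k:np.round(v,3).tolist() for k,v in o.items()})
for n in ["scene","side"]:
    c=ctrl.camera(n);np.savez(f"{n}0.npz",**c)
    cv2.imwrite(f"pics/{n}0.png",c["pixels"][:,:,::-1])
    print(n,c["fx"],c["dist"],c["R"],c["t"])
E
```

```text
pics
{'time_s': 0.0, 'qpos': [-1.191, 0.3, 1.522, -0.0, 1.321, -0.067], 'joint_vel': [0.001, -0.0, -0.001, 0.0, 0.002, -0.0], 'tau': [0.001, -53.181, -35.274, 0.071, 0.024, -0.0], 'ee_pos': [0.238, -0.496, 0.224], 'eef_rot': [-3.14, -0.0, 0.447], 'force': [0.468, -0.237, -0.915], 'moment': [-0.042, -0.004, 0.04], 'grip_width': 0.094}
scene 380.6556234601946 [0.00986419 0.         0.         0.         0.        ] [[-0.69219019  0.72156727  0.01460843]
 [ 0.54499073  0.535858   -0.64485758]
 [-0.47313617 -0.43840264 -0.76416313]] [ 0.35512056 -0.21484728  1.3463019 ]
side 358.0432433999086 [-0.01771747  0.          0.          0.          0.        ] [[-0.93650132 -0.35027362 -0.01654304]
 [-0.22501399  0.63644771 -0.73776895]
 [ 0.26894978 -0.68719918 -0.67485058]] [0.45532561 0.19193818 1.17180603]
```

View pics/scene0.png

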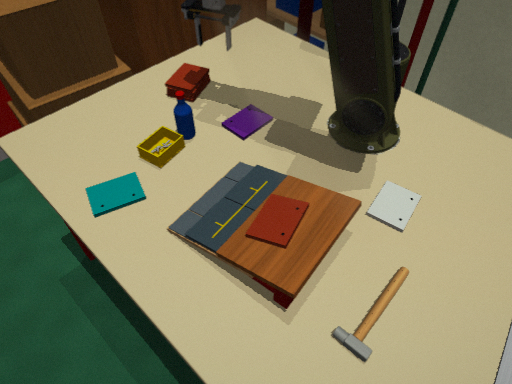

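View pics/side0.png

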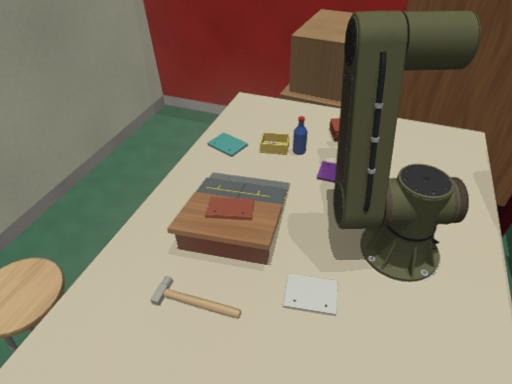

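The scene view shows the slat at about (278,219), the yellow line running from (213,236) to (267,182), and the deck falling towards world -y. The side view shows the same layout. Next I'll measure these.

```bash
cat > h.py <<'E'
import cv2,numpy as np
def K(c): return np.array([[c["fx"],0,c["cx"]],[0,c["fy"],c["cy"]],[0,0,1.]])
def rays(c,px):
    u=cv2.undistortPoints(np.float64(px).reshape(-1,1,2),K(c),np.float64(c["dist"])).reshape(-1,2)
    return np.c_[u,np.ones(len(u))]
def pose(c): return np.array(c["R"]),np.array(c["t"])
def cast(c,px,n,d):
    """intersect pixel rays with plane n.X=d"""
    R,t=pose(c);D=rays(c,px)@R;C=-R.T@t
    return C+D*((d-n@C)/(D@n))[:,None]
def dep(c,mask):
    v,u=np.nonzero(mask&(c["depth"]>0));R,t=pose(c)
    return (rays(c,np.c_[u,v])*c["depth"][v,u][:,None]-t)@R
def big(m,roi):
    z=np.zeros(m.shape,np.uint8);x0,y0,x1,y1=roi;z[y0:y1,x0:x1]=m[y0:y1,x0:x1]
    n,l,s,_=cv2.connectedComponentsWithStats(z,connectivity=8);return l==1+np.argmax(s[1:,4])
def masks(c,roi):
    h=cv2.cvtColor(c["pixels"],cv2.COLOR_RGB2HSV);H,S,V=[h[...,i].astype(int) for i in range(3)]
    red=((H<6)|(H>174))&(S>150)&(V>70); yel=(H>22)&(H<35)&(S>140)&(V>80); br=(H>=7)&(H<20)&(S>120)&(V>60)
    return [big(m,roi) for m in (red,yel,br)]
def quad(m):
    """4 corners: total-least-squares lines fitted to the contour sides"""
    cn=max(cv2.findContours(m.astype(np.uint8),cv2.RETR_EXTERNAL,cv2.CHAIN_APPROX_NONE)[0],key=cv2.contourArea)
    hull=cv2.convexHull(cn); q=cv2.approxPolyN(hull,4,ensure_convex=True).reshape(4,2).astype(float)
    P=cn.reshape(-1,2).astype(float);L=[]
    for i in range(4):
        a,b=q[i],q[(i+1)%4];l=np.linalg.norm(b-a);e=(b-a)/l
        s=(P-a)@e;r=(P-a)@[-e[1],e[0]];k=(s>.12*l)&(s<.88*l)&(abs(r)<3)
        vx,vy,x,y=cv2.fitLine(P[k].astype(np.float32),cv2.DIST_HUBER,0,.01,.01).ravel();
        nn=np.array([-vy,vx]); 
        o=nn@(q.mean(0)-[x,y]); p=np.array([x,y])-nn*np.sign(o)*.5   # contour pixels lie half a pixel inside
        L.append(np.cross([*p,1],[*(p+[vx,vy]),1]))
    X=[np.cross(L[i-1],L[i]) for i in range(4)];return np.array([x[:2]/x[2] for x in X])
E
cat > m.py <<'E'
from h import *
import sys
def go(tag,first=False):
    for n,roi in (("scene",(165,155,365,310)),("side",(165,165,300,262))):
        c=dict(np.load(f"{n}{tag}.npz"));red,yel,br=masks(c,roi)
        P=dep(c,br);print(n,"px",red.sum(),yel.sum(),br.sum())
        m=np.median(P,0)
        for _ in range(8):   # robust plane
            U=np.linalg.svd(P-m,full_matrices=False)[2];nn=U[2]*np.sign(U[2][2]);P=P[abs((P-m)@nn)<.006];m=P.mean(0)
        print("plane n",nn.round(4),"tilt",np.degrees(np.arccos(nn[2])).round(2),"az",np.degrees(np.arctan2(nn[1],nn[0])).round(2),"d",(nn@m).round(4))
        q=quad(red);Q=cast(c,q,nn,nn@m+.014);print("slat px",q.round(1).tolist());print((Q*1e3).round(1),"sides",(np.linalg.norm(Q-np.roll(Q,-1,0),axis=1)*1e3).round(1))
        print("depth slat h",(np.median(dep(c,red)@nn-nn@m)*1e3).round(1))
        v,u=np.nonzero(yel);Y=cast(c,np.c_[u,v],nn,nn@m);vx=cv2.fitLine(Y[:,:2].astype(np.float32),cv2.DIST_HUBER,0,.001,.001).ravel()
        e=vx[:2]*np.sign(vx[0]);s=(Y[:,:2]-vx[2:])@e;r=(Y[:,:2]-vx[2:])@[-e[1],e[0]]
        k=abs(r)<.004;print("line yaw",np.degrees(np.arctan2(e[1],e[0])).round(2),"s",np.ptp(s[k]).round(4));
        for a in(s[k].min(),s[k].max()):print(vx[2:]+a*e)
        k=r<-.01;print("marks",[(Y[k&(s*g>0)].mean(0)*1e3).round(1).tolist() for g in(-1,1)])
go(sys.argv[1])
E
python3 m.py 0
```

```text
scene px 53 169 7546
plane n [ 0.0274 -0.2059  0.9782] tilt 11.99 az -82.41 d 0.0814
slat px [[293.3, 215.9], [285.3, 219.9], [281.9, 213.9], [294.7, 208.4]]
[[526.5 120.1 108. ]
 [548.6 113.  105.9]
 [538.4  92.6 101.9]
 [504.6 106.3 105.8]] sides [23.4 23.2 36.6 25.9]
depth slat h 13.5
line yaw 7.5 s 0.2388
[ 0.45821592 -0.03548053]
[ 0.69498235 -0.00431713]
marks [[505.2, -49.3, 58.7], [654.3, -28.5, 58.9]]Traceback (most recent call last):
  File "m.py", line 18, in <module>
    go(sys.argv[1])
    ~~^^^^^^^^^^^^^
  File "m.py", line 5, in go
    c=dict(np.load(f"{n}{tag}.npz"));red,yel,br=masks(c,roi)
                                                ~~~~~^^^^^^^
  File "h.py", line 20, in masks
    return [big(m,roi) for m in (red,yel,br)]
            ~~~^^^^^^^
  File "h.py", line 16, in big
    n,l,s,_=cv2.connectedComponentsWithStats(z,connectivity=8);return l==1+np.argmax(s[1:,4])
                                                                           ~~~~~~~~~^^^^^^^^^
    return _wrapfunc(a, 'argmax', axis=axis, out=out, **kwds)
    return bound(*args, **kwds)
ValueError: attempt to get argmax of an empty sequence
```

Run:
```python
from h import *
for n,pts in (("scene",[(278,219),(265,230),(295,205),(300,240),(330,210),(260,250)]),("side",[(230,208),(215,205),(250,212),(200,220),(240,225),(222,192),(258,195),(230,240)])):
    c=np.load(n+"0.npz");h=cv2.cvtColor(c["pixels"],cv2.COLOR_RGB2HSV)
    print(n,[h[y,x].tolist() for x,y in pts])
```

```text
scene [[6, 224, 133], [6, 217, 134], [6, 208, 136], [13, 195, 141], [13, 185, 132], [14, 193, 147]]
side [[7, 144, 145], [7, 141, 145], [6, 142, 144], [14, 120, 155], [14, 126, 154], [85, 16, 98], [26, 82, 128], [13, 123, 120]]
```

```bash
sed -i 's/red=.*/red=((H<10)|(H>174))\&(S>100)\&(V>100); yel=(H>20)\&(H<36)\&(S>65)\&(V>80); br=(H>=11)\&(H<19)\&(S>85)\&(V>100)/' h.py; sed -i 's/(165,165,300,262)/(180,178,282,222)/' m.py
python3 m.py 0
```

```text
scene px 1859 15593 6800
plane n [ 0.0272 -0.2061  0.9782] tilt 12.0 az -82.49 d 0.0812
slat px [[308.7, 202.4], [285.1, 245.2], [244.8, 233.2], [271.0, 193.0]]
[[466.8 121.2 109.9]
 [609.2 165.3 115.3]
 [641.8  62.3  92.7]
 [497.9  17.7  87.3]] sides [149.2 110.3 150.7 110.5]
depth slat h 14.0
line yaw 78.35 s 0.7094
[ 0.51855809 -0.34431566]
[0.66178659 0.35050714]
marks [[690.2, -143.0, 33.8], [776.7, 143.9, 91.8]]
side px 935 98 1388
plane n [ 0.0278 -0.2075  0.9778] tilt 12.09 az -82.37 d 0.0823
slat px [[253.8, 199.0], [250.7, 219.1], [203.9, 217.0], [210.7, 196.0]]
[[495.6  21.6  89. ]
 [461.8 134.2 113.9]
 [602.  180.8 119.8]
 [639.6  62.1  93.5]] sides [120.2 147.9 127.2 149.7]
depth slat h 13.7
line yaw 7.62 s 0.2367
[ 0.46015692 -0.03524608]
[ 0.69473981 -0.00386854]
marks [[506.3, -48.2, 59.6], [655.3, -25.3, 60.2]]
```

Both views agree. The deck's yaw is 7.55°, the line's middle is at about (577, -20) mm, and the slat is turned about +10°, with its centre 8 mm short in x and 64 mm too high. I'll push the upper edge with both fingertips, which squares the slat as it goes. First I'll travel above it.

```bash
python3 -m creep '{"translation":[[15,33,0],[30,67,0],[46,100,0],[61,134,0],[76,168,0]],"yaw":[0.063,0.126,0.188,0.251,0.314],"gripper":[65,65,65,65,65]}' 20
python3 -m creep '{"translation":[[15,33,0],[30,67,0],[46,100,0],[61,134,0],[76,168,0]],"yaw":[0.063,0.126,0.188,0.251,0.314],"gripper":[65,65,65,65,65]}'
python3 -m creep '{"translation":[[15,33,0],[30,67,0],[46,100,0],[61,134,0],[76,168,0]],"yaw":[0.063,0.126,0.188,0.251,0.314],"gripper":[65,65,65,65,65]}'
python3 -m creep '{"translation":[[15,33,-4],[30,67,-8],[46,100,-15],[61,134,-25],[76,168,-35]],"yaw":[0.063,0.126,0.188,0.251,0.314],"gripper":[65,65,65,65,65]}'
```

```text
time_s: 0.52
ee_pos: [0.3138, -0.3261, 0.2237]
eef_rot: [-3.14, -0.0, 0.763]
force: [1.1, -0.1, 0.2]
grip_width: 0.0705
time_s: 0.93
ee_pos: [0.39, -0.1563, 0.2236]
eef_rot: [-3.14, -0.0, 1.08]
force: [-0.2, -0.5, -0.3]
grip_width: 0.07
time_s: 1.35
ee_pos: [0.4663, 0.0136, 0.2235]
eef_rot: [-3.14, -0.0, 1.398]
force: [0.3, 0.0, -0.2]
grip_width: 0.0699
time_s: 1.77
ee_pos: [0.5426, 0.1835, 0.1879]
eef_rot: [-3.14, -0.0, 1.715]
force: [0.1, -0.2, 1.0]
grip_width: 0.0702
```

```bash
python3 -m creep '{"translation":[[0,-5,-15],[0,-6,-30],[0,-6,-45],[0,-6,-56],[0,-6,-58]],"yaw":[-0.012,-0.012,-0.012,-0.012,-0.012],"gripper":[65,65,65,65,65]}'
python3 - <<'E'
from station import ctrl
import cv2,numpy as np
for n in ["scene"]:
    c=ctrl.camera(n);np.savez(f"{n}1.npz",**c)
    cv2.imwrite("pics/scene1.png",cv2.resize(c["pixels"][140:320,150:390,::-1],None,fx=3,fy=3))
o=ctrl.get_obs();print(o["ee_pos"],o["eef_rot"],o["force"])
E
```

```text
time_s: 2.18
ee_pos: [0.5417, 0.1773, 0.1277]
eef_rot: [-3.137, 0.0, 1.703]
force: [-0.4, 0.8, -0.1]
grip_width: 0.0704
[0.54210427 0.17732185 0.1286949 ] [-3.13766056e+00  2.09968371e-04  1.70277700e+00] [ 0.25898915 -0.55439989  0.58888685]
```

View pics/scene1.png

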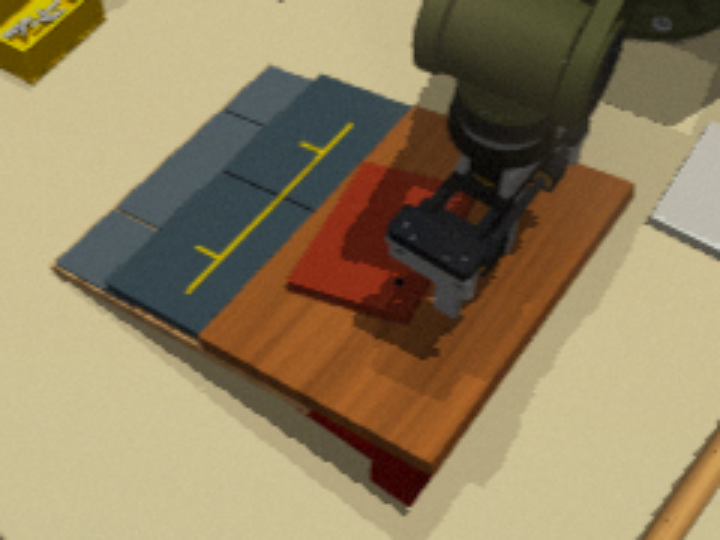

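The fingers are just uphill of the upper edge and not touching it. I'll push down the slope in small rows.

```bash
python3 -m creep '{"translation":[[0.7,-5,-1.1],[1.3,-9.9,-2.1],[2,-14.9,-3.2],[2.6,-19.8,-4.2],[3.3,-24.8,-5.3]],"yaw":[0,0,0,0,0],"gripper":[65,65,65,65,65]}'
python3 -m creep '{"translation":[[0.7,-5,-1.1],[1.3,-9.9,-2.1],[2,-14.9,-3.2],[2.6,-19.8,-4.2],[3.3,-24.8,-5.3]],"yaw":[0,0,0,0,0],"gripper":[65,65,65,65,65]}'
python3 - <<'E'
from station import ctrl
import cv2,numpy as np
for n in ["scene","side"]:
    c=ctrl.camera(n);np.savez(f"{n}2.npz",**c)
    cv2.imwrite(f"pics/{n}2.png",cv2.resize(c["pixels"][140:320,150:390,::-1],None,fx=3,fy=3))
E
```

```text
time_s: 2.65
ee_pos: [0.5458, 0.1521, 0.1239]
eef_rot: [-3.139, -0.0, 1.703]
force: [0.1, 2.4, 2.7]
grip_width: 0.0703
time_s: 3.07
ee_pos: [0.5493, 0.1268, 0.1187]
eef_rot: [-3.139, -0.0, 1.703]
force: [0.8, 2.8, 1.6]
grip_width: 0.0701
```

View pics/scene2.png

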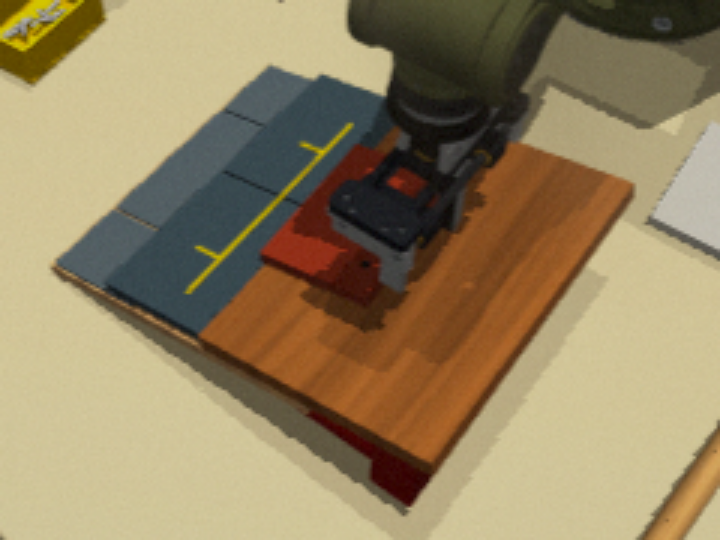

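The slat is sliding with both fingers on it and is now nearly square. I'll back off, lift, close the fingers and look again.

```bash
python3 -m creep '{"translation":[[-1,8,3],[-1,8,40],[-10,10,80],[-30,20,110],[-60,30,110]],"yaw":[0,0,0,0,0],"gripper":[65,65,65,255,255]}'
python3 -m creep '{"translation":[[-35,0,0],[-70,0,0],[-105,0,0],[-105,0,0],[-105,0,0]],"yaw":[0,0,0,0,0],"gripper":[255,255,255,255,255]}'
sed -i 's/yel=(H>20)&(H<36)&(S>65)&(V>80)/yel=(H>20)\&(H<36)\&(S>(140 if c["fx"]>370 else 65))\&(V>80)/' h.py
python3 - <<'E'
from station import ctrl
import cv2,numpy as np
for n in ["scene","side"]:
    c=ctrl.camera(n);np.savez(f"{n}3.npz",**c)
    cv2.imwrite(f"pics/{n}3.png",cv2.resize(c["pixels"][140:320,150:390,::-1],None,fx=3,fy=3))
E
python3 m.py 3
```

```text
time_s: 3.58
ee_pos: [0.4908, 0.1573, 0.2342]
eef_rot: [3.136, -0.001, 1.701]
force: [-0.8, 1.0, 0.7]
grip_width: 0.0603
time_s: 4.0
ee_pos: [0.385, 0.1578, 0.235]
eef_rot: [3.135, -0.001, 1.702]
force: [-0.2, 0.4, 0.4]
grip_width: 0.0267
scene px 1741 168 6060
plane n [ 0.027  -0.2067  0.978 ] tilt 12.03 az -82.55 d 0.0811
slat px [[302.6, 199.5], [271.2, 238.8], [235.6, 223.1], [268.0, 186.8]]
[[467.8 101.8 105.8]
 [615.2 126.3 106.9]
 [632.8  19.2  83.8]
 [484.5  -5.9  82.6]] sides [149.4 110.9 150.4 111.5]
depth slat h 14.0
line yaw 8.1 s 0.2389
[ 0.45828008 -0.03686427]
[ 0.69480225 -0.00319217]
marks [[505.1, -49.4, 58.5], [654.3, -28.6, 58.8]]
side px 873 94 1540
plane n [ 0.0281 -0.2092  0.9775] tilt 12.19 az -82.35 d 0.0822
slat px [[260.2, 196.1], [252.1, 216.1], [207.8, 209.7], [218.4, 190.8]]
[[482.   -4.7  83.6]
 [463.9 117.6 110.3]
 [609.9 140.  110.9]
 [631.   20.4  84.7]] sides [126.5 147.7 124.2 151.1]
depth slat h 13.9
line yaw 7.45 s 0.2147
[ 0.48212972 -0.03204913]
[ 0.69498261 -0.00419734]
marks [[506.4, -48.6, 59.2], [655.4, -27.3, 59.4]]
```

View pics/scene3.png

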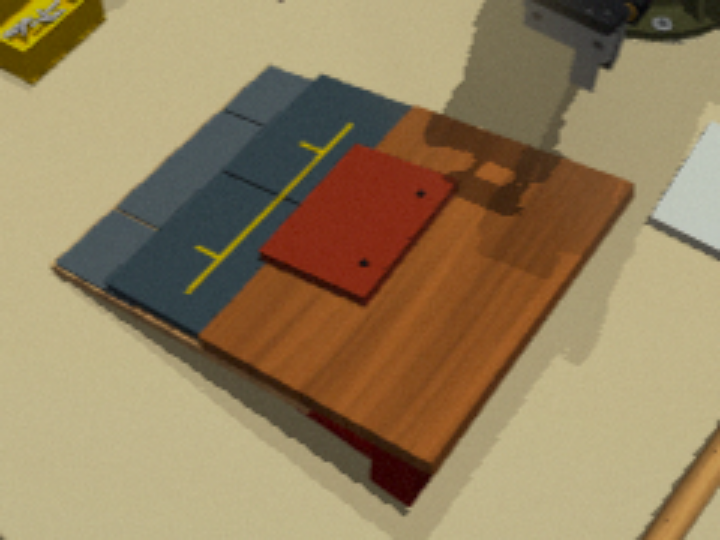

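The slat is now about 2° off square, 16 mm short in x and about 33 mm above the line. I'll push its near end about 16 mm in deck +x with the closed fingers.

```bash
python3 -m creep '{"translation":[[17,-27,-20],[34,-54,-40],[51,-81,-60],[68,-107,-80],[68,-107.5,-100]],"yaw":[0,0,0,0,0],"gripper":[255,255,255,255,255]}'
python3 -m creep '{"translation":[[0,0,-15],[0,0,-28],[0,0,-30],[0,0,-30],[0,0,-30]],"yaw":[0,0,0,0,0],"gripper":[255,255,255,255,255]}'
python3 - <<'E'
from station import ctrl
import cv2,numpy as np
o=ctrl.get_obs();print(o["ee_pos"],o["eef_rot"],o["force"],o["grip_width"])
n="side";c=ctrl.camera(n)
cv2.imwrite(f"pics/{n}4.png",cv2.resize(c["pixels"][150:260,160:320,::-1],None,fx=4,fy=4))
E
```

```text
time_s: 4.52
ee_pos: [0.4571, 0.0466, 0.1331]
eef_rot: [3.136, -0.0, 1.698]
force: [1.1, -0.2, -0.1]
grip_width: 0.0003
time_s: 4.93
ee_pos: [0.4576, 0.0466, 0.1034]
eef_rot: [3.136, -0.0, 1.698]
force: [0.1, 0.6, -0.9]
grip_width: 0.0002
[0.45759142 0.04662589 0.10341988] [ 3.13563448e+00 -8.33091373e-05  1.69768923e+00] [ 0.0553283   0.56392385 -0.8848621 ] 0.0002401230029689623
```

View pics/side4.png

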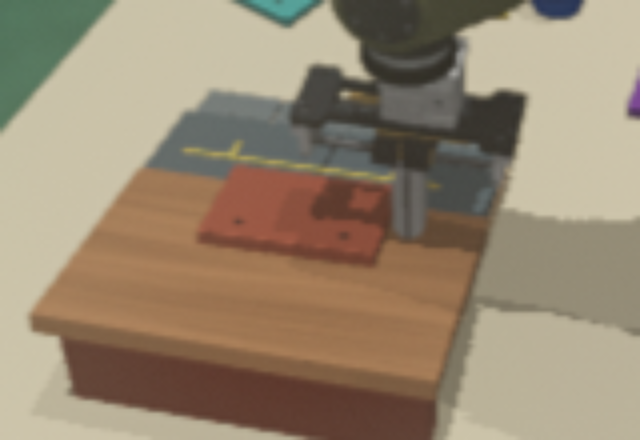

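The closed finger stands beside the slat's near end, about 10 mm clear. I'll push +x.

```bash
python3 -m creep '{"translation":[[0,4.1,0.9],[4.5,4.6,0.9],[9,5.2,0.9],[13.4,5.7,0.9],[17.9,6.2,0.7]],"yaw":[0,0,0,0,0],"gripper":[255,255,255,255,255]}'
python3 -m creep '{"translation":[[2,0.2,0],[3.9,0.5,0],[3.9,0.5,0],[-6,-1,0],[-12,-2,10]],"yaw":[0,0,0,0,0],"gripper":[255,255,255,255,255]}'
python3 -m creep '{"translation":[[-20,15,35],[-40,35,60],[-70,55,80],[-100,75,90],[-100,75,90]],"yaw":[0,0,0,0,0],"gripper":[255,255,255,65,65]}'
python3 - <<'E'
from station import ctrl
import cv2,numpy as np
for n in ["scene","side"]:
    c=ctrl.camera(n);np.savez(f"{n}5.npz",**c)
E
python3 m.py 5
```

```text
time_s: 5.4
ee_pos: [0.4758, 0.053, 0.1046]
eef_rot: [3.136, 0.0, 1.698]
force: [-5.0, -0.9, 3.7]
grip_width: 0.0006
time_s: 5.82
ee_pos: [0.4628, 0.0509, 0.1133]
eef_rot: [3.138, -0.0, 1.698]
force: [0.3, 0.4, 0.1]
grip_width: 0.0006
time_s: 6.23
ee_pos: [0.3604, 0.1281, 0.2055]
eef_rot: [3.133, -0.001, 1.7]
force: [0.6, -0.3, 0.4]
grip_width: 0.0109
scene px 1769 168 6799
plane n [ 0.0274 -0.2062  0.9781] tilt 12.01 az -82.43 d 0.0813
slat px [[298.5, 203.7], [264.4, 242.8], [229.5, 225.8], [265.0, 190.3]]
[[485.8 103.1 105.6]
 [634.1 121.7 105.4]
 [648.4  13.2  82.1]
 [499.5  -3.2  82.8]] sides [149.5 111.9 149.8 109.6]
depth slat h 14.0
line yaw 7.57 s 0.2388
[ 0.4582766  -0.03620737]
[ 0.69502423 -0.00473423]
marks [[505.1, -49.3, 58.6], [654.5, -29.4, 58.6]]
side px 865 100 1583
plane n [ 0.0277 -0.2072  0.9779] tilt 12.07 az -82.37 d 0.0824
slat px [[256.1, 195.5], [247.1, 215.1], [203.0, 207.7], [214.7, 189.6]]
[[496.2  -2.1  84. ]
 [480.5 118.4 110. ]
 [629.7 135.6 109.4]
 [646.5  18.7  84.2]] sides [124.3 150.2 120.8 151.7]
depth slat h 13.7
line yaw 7.11 s 0.2366
[ 0.45996862 -0.03388741]
[ 0.69478423 -0.00458431]
marks [[505.8, -46.5, 60.0], [654.8, -26.5, 60.1]]
```

x is now within about 1 mm and the yaw within about 1°. Next is the final two-finger push with the fingers fully open.

```bash
python3 -m creep '{"translation":[[40,8,0],[80,8,0],[120,8,-10],[160,8,-20],[196.5,8,-35]],"yaw":[0.002,0.002,0.002,0.002,0.002],"gripper":[0,0,0,0,0]}'
python3 -m creep '{"translation":[[0,0,0],[0,0,-15],[0,0,-30],[0,0,-44],[0,0,-48]],"yaw":[0,0,0,0,0],"gripper":[0,0,0,0,0]}'
python3 -c "
from station import ctrl
o=ctrl.get_obs();print(o['ee_pos'],o['eef_rot'],o['force'],o['grip_width'])"
```

```text
time_s: 6.75
ee_pos: [0.5625, 0.1333, 0.1676]
eef_rot: [3.134, -0.001, 1.701]
force: [-1.0, -0.0, 0.1]
grip_width: 0.0519
time_s: 7.17
ee_pos: [0.5619, 0.1322, 0.1165]
eef_rot: [3.138, -0.0, 1.7]
force: [0.7, 0.3, 0.6]
grip_width: 0.0849
[0.56193656 0.13221748 0.11651533] [ 3.13815458e+00 -3.18407277e-04  1.69979419e+00] [0.72487267 0.28305735 0.57629681] 0.08486196408952328
```

```bash
python3 -m creep '{"translation":[[-3,0,2],[-5,-0.7,2],[-5,-0.7,2],[-4.3,-5.7,1],[-3.7,-10.6,-0.1]],"yaw":[0.0025,0.0025,0.0025,0.0025,0.0025],"gripper":[0,0,0,0,0]}'
python3 -m creep '{"translation":[[0.7,-5,-1.1],[1.3,-9.9,-2.1],[2,-14.9,-3.2],[2.6,-19.8,-4.2],[2.6,-19.8,-4.2]],"yaw":[0,0,0,0,0],"gripper":[0,0,0,0,0]}'
python3 -m creep '{"translation":[[0.1,-1,-0.2],[0.3,-2,-0.4],[0.4,-3,-0.6],[0.4,-3,-0.6],[0.4,-3,-0.6]],"yaw":[0,0,0,0,0],"gripper":[0,0,0,0,0]}'
python3 -m creep '{"translation":[[-1,8,3],[-1,8,40],[-10,10,80],[-40,20,110],[-80,30,110]],"yaw":[0,0,0,0,0],"gripper":[0,0,0,0,0]}'
python3 -m creep '{"translation":[[-35,0,0],[-70,0,0],[-105,0,0],[-105,0,0],[-105,0,0]],"yaw":[0,0,0,0,0],"gripper":[0,0,0,0,0]}'
python3 - <<'E'
from station import ctrl
import cv2,numpy as np
for n in ["scene","side"]:
    c=ctrl.camera(n);np.savez(f"{n}6.npz",**c)
cv2.imwrite(f"pics/{n}6.png",cv2.resize(c["pixels"][150:260,160:320,::-1],None,fx=4,fy=4))
E
python3 m.py 6
```

```text
time_s: 7.58
ee_pos: [0.5586, 0.1214, 0.1171]
eef_rot: [3.137, -0.0, 1.703]
force: [-1.4, 2.1, 0.2]
grip_width: 0.0938
time_s: 8.0
ee_pos: [0.5613, 0.1005, 0.1127]
eef_rot: [3.137, -0.0, 1.702]
force: [-0.5, 0.3, -0.3]
grip_width: 0.094
time_s: 8.42
ee_pos: [0.5617, 0.0976, 0.1121]
eef_rot: [3.137, -0.0, 1.702]
force: [0.0, 0.2, 0.2]
grip_width: 0.0942
time_s: 8.83
ee_pos: [0.4844, 0.128, 0.2274]
eef_rot: [3.129, -0.0, 1.701]
force: [1.0, 1.4, 0.0]
grip_width: 0.094
time_s: 9.25
ee_pos: [0.3787, 0.1284, 0.2283]
eef_rot: [3.127, -0.0, 1.702]
force: [0.6, 0.7, 0.7]
grip_width: 0.094
scene px 1709 53 7063
plane n [ 0.0272 -0.2057  0.9782] tilt 11.98 az -82.48 d 0.0813
slat px [[290.5, 200.3], [256.6, 238.8], [223.0, 222.7], [256.6, 187.3]]
[[488.5  78.5 100.4]
 [636.6  98.1 100.4]
 [651.7  -8.2  77.6]
 [504.5 -30.9  76.9]] sides [149.4 109.7 149.  113. ]
depth slat h 14.0
line yaw 36.75 s 0.0416
[ 0.55091275 -0.39064901]
[ 0.58420721 -0.36578234]
marks [[561.6, -398.9, -16.4], [569.6, -390.0, -14.7]]
side px 833 13 1774
plane n [ 0.0285 -0.2073  0.9779] tilt 12.08 az -82.17 d 0.0828
slat px [[257.8, 191.7], [249.0, 210.7], [205.1, 204.0], [216.9, 186.2]]
[[500.  -28.4  78.4]
 [484.1  93.6 104.7]
 [633.7 113.7 104.6]
 [649.8  -5.8  78.8]] sides [125.8 151.  123.2 151.5]
depth slat h 13.7
line yaw 5.25 s 0.034
[ 0.66094862 -0.00746196]
[ 0.69480183 -0.00434928]
marks [[nan, nan, nan], [nan, nan, nan]]m.py:17: RuntimeWarning: Mean of empty slice.
  k=r<-.01;print("marks",[(Y[k&(s*g>0)].mean(0)*1e3).round(1).tolist() for g in(-1,1)])
  ret = um.true_divide(
```

The slat is about 4 mm short of the line, and the scene camera sees the lower edge poorly. I'll cross-check from above with the wrist camera.

```bash
python3 -m creep '{"translation":[[0,0,40],[30,-15,65],[60,-30,80],[95,-45,90],[125,-60,100]],"yaw":[0,0,0,0,0],"gripper":[0,0,0,0,0]}'
python3 -m creep '{"translation":[[30,-15,0],[60,-30,0],[75,-38,0],[75,-38,0],[75,-38,0]],"yaw":[0,0,0,0,0],"gripper":[0,0,0,0,0]}'
cat > w.py <<'E'
from station import ctrl
import sys
from h import *
o=ctrl.get_obs();c=ctrl.camera("wrist");T=np.array(c["tool_from_camera"])
from scipy.spatial.transform import Rotation as Ro
M=np.eye(4);M[:3,:3]=Ro.from_euler("xyz",o["eef_rot"]).as_matrix();M[:3,3]=o["ee_pos"];W=np.linalg.inv(M@T)
c["R"],c["t"]=W[:3,:3],W[:3,3];np.savez(f"wrist{sys.argv[1]}.npz",**c)
cv2.imwrite(f"pics/wrist{sys.argv[1]}.png",c["pixels"][:,:,::-1]);print(T.round(3),o["ee_pos"],c["fx"],c["dist"])
E
python3 w.py 7
```

```text
time_s: 9.77
ee_pos: [0.5078, 0.0671, 0.3282]
eef_rot: [3.127, -0.0, 1.701]
force: [0.2, 0.4, -0.5]
grip_width: 0.0941
time_s: 10.18
ee_pos: [0.5837, 0.0286, 0.3267]
eef_rot: [3.129, -0.001, 1.7]
force: [-0.6, 0.2, -0.4]
grip_width: 0.0938
[[ 0.    -0.963 -0.268  0.078]
 [ 1.    -0.     0.002  0.001]
 [-0.002 -0.268  0.963 -0.161]
 [ 0.     0.     0.     1.   ]] [0.58372429 0.02857024 0.32666219] 336.42028323040546 [0.00440514 0.         0.         0.         0.        ]
```

View pics/wrist7.png

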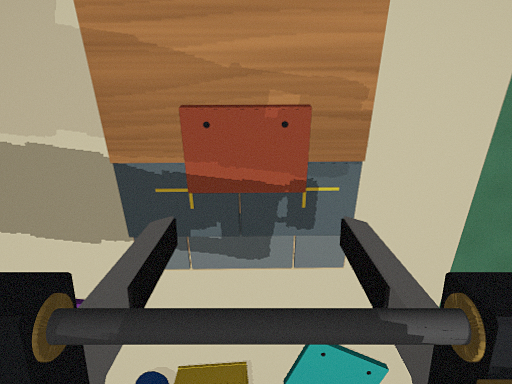

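The wrist view shows the slat, the stubs of the line at (158–187,190) and (305–339,189), and the end marks at (191,200) and (304,200). I'll compute positions from it.

```bash
cat > wm.py <<'E'
import sys
from h import *
c=dict(np.load(f"wrist{sys.argv[1]}.npz"));roi=[int(a) for a in sys.argv[2:6]]
nn=np.array([.0273,-.2062,.9781]);nn/=np.linalg.norm(nn);d=.0813
h=cv2.cvtColor(c["pixels"],cv2.COLOR_RGB2HSV).astype(int);H,S,V=h[...,0],h[...,1],h[...,2]
red=big(((H<10)|(H>174))&(S>100)&(V>50),roi)
P=dep(c,red);print("depth slat height above plane mm",(np.median(P@nn-d)*1e3).round(1))
a=np.radians(7.55);ex=np.array([np.cos(a),np.sin(a),0]);ey=np.cross(nn,ex);O=np.array([.5767,-.0201,0]);O[2]=(d-nn@O)/nn[2]
D=lambda X:((X-O)@np.c_[ex,ey,nn]*1e3)
Q=D(cast(c,quad(red),nn,d+.014));print("slat (line frame mm)",Q.round(1).tolist(),"centre",Q.mean(0).round(1))
z=np.zeros(H.shape,bool);x0,y0,x1,y1=roi;z[y0:y1,x0:x1]=1
yel=(H>20)&(H<36)&(S>110)&(V>60)&z;v,u=np.nonzero(yel);Y=D(cast(c,np.c_[u,v],nn,d))
L=Y[(abs(Y[:,0])>82)&(abs(Y[:,1])<12)&(abs(Y[:,0])<125)];p=np.polyfit(L[:,0],L[:,1],1)
print("line pts",len(L),"ends",Y[:,0].min().round(1),Y[:,0].max().round(1),"y at 0",p[1].round(2),"yaw deg",np.degrees(p[0]).round(2))
for s in(-1,1):
    m=Y[(abs(Y[:,0]-75*s)<8)&(Y[:,1]<-8)&(Y[:,1]>-30)];print("mark",s,len(m),m.mean(0).round(1) if len(m) else "")
E
python3 wm.py 7 130 90 370 225
```

```text
depth slat height above plane mm 15.2
slat (line frame mm) [[77.3, 115.4, 14.0], [78.2, 2.5, 14.0], [-71.9, 3.6, 14.0], [-71.6, 115.9, 14.0]] centre [ 3.  59.3 14. ]
line pts 211 ends -117.4 123.6 y at 0 0.23 yaw deg 0.17
mark -1 47 [-71.8 -18.7  -0. ]
mark 1 48 [ 78.9 -18.4  -0. ]
```

The wrist view agrees: the slat is 3–4 mm short, its x error is under 1 mm and its yaw error about 0.5°. I'll make the last 4 mm push.

```bash
python3 -m creep '{"translation":[[-6,28,-10],[-12,56,-40],[-23.7,83,-80],[-23.7,83,-120],[-23.7,83,-150]],"yaw":[0.0026,0.0026,0.0026,0.0026,0.0026],"gripper":[0,0,0,0,0]}'
python3 -m creep '{"translation":[[0,0,-15],[0,0,-30],[0,0,-40],[0,0,-45],[0,0,-45]],"yaw":[0,0,0,0,0],"gripper":[0,0,0,0,0]}'
python3 -c "
from station import ctrl
o=ctrl.get_obs();print(o['ee_pos'],o['eef_rot'],o['force'],o['grip_width'])"
```

```text
time_s: 10.65
ee_pos: [0.5579, 0.1142, 0.1758]
eef_rot: [3.128, -0.001, 1.706]
force: [0.2, 0.2, -0.0]
grip_width: 0.0943
time_s: 11.07
ee_pos: [0.5576, 0.1143, 0.1305]
eef_rot: [3.129, -0.001, 1.706]
force: [0.3, 0.8, 0.2]
grip_width: 0.094
[0.55756871 0.11434001 0.13054284] [ 3.12862495e+00 -5.52603342e-04  1.70601803e+00] [0.32603594 0.81306208 0.18295267] 0.09401982619747931
```

```bash
python3 -m creep '{"translation":[[1.8,0,-8],[1.8,0,-14.9],[1.8,0,-14.9],[2.5,-5,-16],[3.1,-10,-17]],"yaw":[-0.0034,-0.0034,-0.0034,-0.0034,-0.0034],"gripper":[0,0,0,0,0]}'
python3 -c "
from station import ctrl
o=ctrl.get_obs();print(o['ee_pos'],o['eef_rot'],o['force'])"
```

```text
time_s: 11.48
ee_pos: [0.5609, 0.1041, 0.1138]
eef_rot: [3.128, -0.001, 1.703]
force: [0.8, 0.4, -1.2]
grip_width: 0.0942
[0.56086085 0.10408245 0.11375078] [ 3.12817274e+00 -5.55305095e-04  1.70299591e+00] [ 0.8092589   0.41849109 -1.16748827]
```

```bash
python3 -m creep '{"translation":[[0.5,-4,-0.9],[0.9,-7,-1.5],[1.2,-9,-1.9],[1.4,-10.4,-2.2],[1.4,-10.4,-2.2]],"yaw":[0,0,0,0,0],"gripper":[0,0,0,0,0]}'
python3 -m creep '{"translation":[[0,0,0],[-1,8,3],[-1,8,30],[-1,8,65],[0,0,100]],"yaw":[0,0,0,0,0],"gripper":[0,0,0,0,0]}'
python3 -m creep '{"translation":[[5,-20,35],[12,-45,65],[20,-70,100],[22,-70,110],[22,-70,110]],"yaw":[0,0,0,0,0],"gripper":[0,0,0,0,0]}'
python3 w.py 8; python3 wm.py 8 130 90 370 225
```

```text
time_s: 11.9
ee_pos: [0.5624, 0.0935, 0.1117]
eef_rot: [3.128, -0.001, 1.703]
force: [-0.1, 0.3, 0.2]
grip_width: 0.0936
time_s: 12.32
ee_pos: [0.5617, 0.0948, 0.2127]
eef_rot: [3.129, -0.001, 1.704]
force: [-0.3, -0.0, 0.6]
grip_width: 0.0941
time_s: 12.73
ee_pos: [0.5845, 0.0242, 0.3261]
eef_rot: [3.124, 0.0, 1.703]
force: [-0.3, 0.1, 0.4]
grip_width: 0.094
[[ 0.    -0.963 -0.268  0.078]
 [ 1.    -0.     0.002  0.001]
 [-0.002 -0.268  0.963 -0.161]
 [ 0.     0.     0.     1.   ]] [0.58454874 0.02423779 0.32608593] 336.42028323040546 [0.00440514 0.         0.         0.         0.        ]
depth slat height above plane mm 15.2
slat (line frame mm) [[76.9, 112.0, 14.0], [78.1, -0.8, 14.0], [-71.6, 0.1, 14.0], [-71.7, 112.1, 14.0]] centre [ 2.9 55.9 14. ]
line pts 190 ends -117.5 123.6 y at 0 0.74 yaw deg 0.19
mark -1 44 [-71.9 -18.2  -0. ]
mark 1 46 [ 78.6 -18.3  -0. ]
```

View pics/wrist8.png

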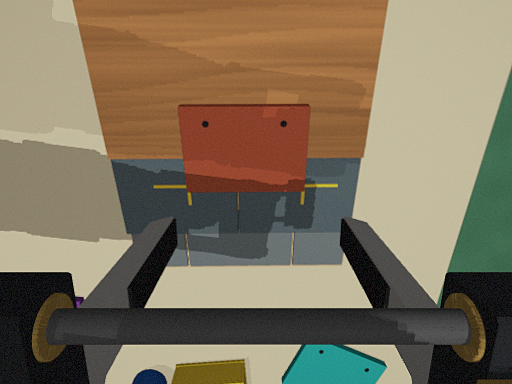

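The wrist view shows the lower edge running over the line, with both stubs in line and the ends at the marks (190,198) and (302,198). I'll withdraw for a scene-camera check.

```bash
python3 -m creep '{"translation":[[-35,10,0],[-70,20,0],[-105,30,0],[-140,40,0],[-175,50,0]],"yaw":[0,0,0,0,0],"gripper":[0,0,0,0,0]}'
python3 -m creep '{"translation":[[-20,0,0],[-25,0,0],[-25,0,0],[-25,0,0],[-25,0,0]],"yaw":[0,0,0,0,0],"gripper":[0,0,0,0,0]}'
python3 - <<'E'
from station import ctrl
import cv2,numpy as np
for n in ["scene","side"]:
    c=ctrl.camera(n);np.savez(f"{n}9.npz",**c)
    if n=="scene":cv2.imwrite("pics/scene9.png",c["pixels"][:,:,::-1])
E
python3 m.py 9 2>/dev/null | grep -A6 -E "^slat"
```

```text
time_s: 13.2
ee_pos: [0.4064, 0.076, 0.3213]
eef_rot: [3.131, -0.001, 1.705]
force: [0.7, 1.2, 1.5]
grip_width: 0.0942
time_s: 13.62
ee_pos: [0.382, 0.0761, 0.3207]
eef_rot: [3.132, -0.001, 1.705]
force: [-0.0, -0.0, -0.7]
grip_width: 0.0944
slat px [[288.9, 199.9], [255.1, 238.5], [221.4, 221.9], [256.3, 187.0]]
[[489.9  74.1  99.4]
 [638.3  94.5  99.6]
 [652.1 -13.8  76.4]
 [504.3 -32.4  76.5]] sides [149.8 111.7 149.  109.8]
depth slat h 14.0
line yaw 36.78 s 0.0416
--
slat px [[257.7, 190.9], [249.4, 210.1], [206.2, 203.3], [216.9, 185.6]]
[[501.9 -32.9  77.3]
 [484.   90.  103.9]
 [632.2 108.7 103.6]
 [651.6  -9.6  78. ]] sides [127.1 149.4 122.5 151.5]
depth slat h 13.6
line yaw 1.13 s 0.0443
```

View pics/scene9.png

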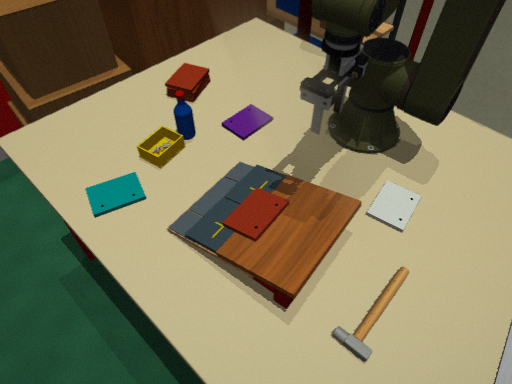

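Scene check: along-slope error 0.1 mm, x error +1 mm, yaw error about 0°. The bystanders haven't moved, and the arm is clear.

```bash
python3 -c "
from station import ctrl
print(ctrl.hand_in())"
```

```text
the job is handed in; nothing more can be done
None
```

The slat is down on the yellow line, square to it, with its ends level with the two end marks, and the job is handed in at about 14 s. It stayed flat on the deck the whole way. I pushed its upper edge down the slope with both fingertips, pushed its near end about 17 mm sideways with the closed fingers, then pushed it down again to the line.

| Last check | Lower edge vs line (+ = up the slope) | Ends vs marks | Squareness |
|---|---|---|---|
| Scene camera | about +0.1 mm | about +1.2 mm | within about 0.3° |
| Wrist camera | between −1.1 and +0.2 mm | −0.4 mm | about −0.5° |

- **Disagreement:** the two cameras differ by about 1.6 mm across the deck and 0.5° in yaw, which fits the stated 2 mm calibration. I made no further correction.
- **Limit of the checks:** no camera saw the slat's lower underside edge directly. The scene figures use the line position I measured before the slat covered it.
- **Line check in the last pictures:** the scene script's line fit failed because the slat now hides most of the line, so I ignored it. The side camera's slat outline includes the slat's upper side face, so I did not rely on it either.
- **Other conditions:** the slat measured 14 mm above the deck plane, so it lies flat. The bottle, hammer and bin look unmoved in the last picture. The readings after each move never exceeded about 6 N, and the arm ended clear of everything.

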